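# Seat the lens carriers on the inspection plate

## Task

Three aluminium lens carriers stand a little proud of their nests on the black index plate of the inspection machine. With the fingertips press down the round one first, then the square one, then the long one, each gently, until its top is level with the rim of its nest or slightly below; they stay down by themselves. Do not push hard, do not pull a carrier up, and leave the lens barrel, the jar and the screwdriver where they are.

Things in the scene. Friction and masses are not known exactly. Their poses are not given: they have to be found in the camera images.
- index_plate: fixed black round index plate, 320 mm across (a 4 mm high steel edge makes it 330 mm), 12 mm thick; origin at the centre of its underside, on the work surface, z up; it carries the three nests, about 95 mm from its centre, and the lens barrel in the middle
- round_nest: fixed dark steel nest, round, 56 mm outside (foot 66 mm), 34 mm high, walls 5 mm, open at the top with the round carrier in its pocket (about 1 mm gap all round); origin at the centre of its underside, on the index plate (12 mm above the work surface), z up; its rim is 34 mm above this origin
- round_top (a point): centre of the flat top face of the round carrier, a plain aluminium disc 44 mm across, 20 mm high, in the round nest; it moves with the carrier; axes as the nest's
- round_carrier (a joint): how far the carrier is pushed down, m: 0 = top stands 6 mm above the rim, 0.006 = level with the rim, 0.014 = hard stop below; negative = pulled up. It starts between 0 and 0.0015. A snug fit over a rubber cushion: pushing takes about 2 N at first, 4 N at rim level and 7 N just before the stop; released, it stays where it is, or if pushed deeper than 0.008 comes back up to about there
- square_nest: fixed dark steel nest, square, 52 x 52 mm outside (foot 62 mm), 34 mm high, walls 5 mm, open at the top with the square carrier in its pocket (about 1 mm gap all round); origin at the centre of its underside, on the index plate (12 mm above the work surface), z up; its rim is 34 mm above this origin
- square_top (a point): centre of the flat top face of the square carrier, a plain aluminium block 40 x 40 mm, 20 mm high, in the square nest; it moves with the carrier; axes as the nest's
- square_carrier (a joint): how far the carrier is pushed down, m: 0 = top stands 6 mm above the rim, 0.006 = level with the rim, 0.014 = hard stop below; negative = pulled up. It starts between 0 and 0.0015. A snug fit over a rubber cushion: pushing takes about 2 N at first, 4 N at rim level and 7 N just before the stop; released, it stays where it is, or if pushed deeper than 0.008 comes back up to about there
- long_nest: fixed dark steel nest, oblong, 90 x 44 mm outside (foot 98 x 52 mm), long along its x axis, 34 mm high, walls 5 mm, open at the top with the long carrier in its pocket (about 1 mm gap all round); origin at the centre of its underside, on the index plate (12 mm above the work surface), z up; its rim is 34 mm above this origin
- long_top (a point): centre of the flat top face of the long carrier, a plain aluminium oblong block 78 mm (nest x axis) x 32 mm (nest y axis), 20 mm high, in the long nest; it moves with the carrier; axes as the nest's
- long_carrier (a joint): how far the carrier is pushed down, m: 0 = top stands 6 mm above the rim, 0.006 = level with the rim, 0.014 = hard stop below; negative = pulled up. It starts between 0 and 0.0015. A snug fit over a rubber cushion: pushing takes about 2 N at first, 4 N at rim level and 7 N just before the stop; released, it stays where it is, or if pushed deeper than 0.008 comes back up to about there
- lens_barrel: loose brass lens barrel standing near the middle of the index plate, 34 mm across, 42 mm high; origin at the centre of its underside; leave alone
- jar: loose lidded jar on the work surface left of the plate, 54 mm across, 60 mm high; origin at the centre of its underside; leave alone
- screwdriver: loose screwdriver, 190 mm long, lying on the work surface right of the plate; leave alone

How it is judged (in metres and radians):
On the way, in this order (a step that is already met when the one before it is completed fails the run):
1. the round carrier is pressed down to within 1.5 mm of its rim (value of joint round_carrier above 0.0045 m), for 0.1 s.
2. the square carrier is pressed down to within 1.5 mm of its rim (value of joint square_carrier above 0.0045 m), for 0.1 s.
3. the long carrier is pressed down to within 1.5 mm of its rim (value of joint long_carrier above 0.0045 m), for 0.1 s.
At the end, for the whole second after the job is handed in: all three carriers are down, their tops at most 1.5 mm above the rims of their nests (or below); lens barrel and jar upright and, like the screwdriver, within 20 mm of where they started (value of joint each of round_carrier, square_carrier, long_carrier above 0.0045 m and distance of each of lens_barrel, jar, screwdriver from where it was at the start of the episode below 0.02 m and angle between each of lens_barrel, jar's own z axis and vertical below 0.15 rad); the robot touches nothing.
It fails at once if a carrier pressed down out of turn (square before round, long before square) ((value of joint square_carrier above 0.0045 m and value of joint round_carrier below 0.0045 m) or (value of joint long_carrier above 0.0045 m and value of joint square_carrier below 0.0045 m)).
It fails at once if a nest or its carrier pushed harder than 20 N (contact force between any of round_nest, square_nest, long_nest and anything else above 20 N).
It fails at once if a nest or its carrier pressed with the arm or the gripper's body instead of the fingers (contact force between the arm and round_nest above 2 N or contact force between the arm and square_nest above 2 N or contact force between the arm and long_nest above 2 N).
It fails at once if a carrier pulled up by more than 3 mm (value of joint any of round_carrier, square_carrier, long_carrier below -0.003 m).
It fails at once if lens barrel, jar or screwdriver moved or lifted by more than 20 mm (distance of any of lens_barrel, jar, screwdriver from where it was at the start of the episode above 0.02 m).
It also fails if it takes over 48 s, if anything falls off the work surface, if the arm or the gripper's body presses on something with over 40 N, if the wrist force passes 120 N, or if a joint passes its speed limit or range.

## Robot

A 6-joint arm with a two-finger parallel gripper is mounted at the origin on the work surface. World frame = base frame: x ahead of the robot, y to its left, z up, the work surface at z = 0. Lengths are in mm, angles in rad, forces in N, time in s.
With the tool pointing down it reaches from about 350 to 725 mm from the base axis. Payload 4.3 kg.
Tool frame: the origin (TCP) lies on the centre line of the jaws, within the pads' length; the fingertips stand 25 mm ahead of it and the grasp point (between the pads) lies 6 mm ahead of it; z points along the fingers, y is the line along which they close (so a half turn about z gives the same grasp; the last joint's range is limited). The gripper opens to 85 mm and grips with 20 to 120 N. Pads are 22 mm wide; open, the fingers measure 114 mm over their backs; the gripper's body (76 mm by 85 mm) begins 54 mm behind the grasp point. The pads swing forward as they close: fully open they stand 13 mm farther back than shut.
Start: joints at [-1.36, 0.377, 0.081, 1.274, 0, 1.46], TCP at [181.323, -545.698, 256.329] pointing down, gripper open.
Joint ranges: [-2.72, 2.72], [-0.84, 1.66], [-1.02, 1.22], [-1.77, 2.12], [-1.37, 1.28], [-3.14, 3.14]. Speed limits (rad/s): [2.57, 2.57, 3.14, 3.14, 3.14, 3.14].

## Interface

Orientations are given as a 3x3 rotation matrix whose columns are the frame's x, y, z axes.
In Python, from station import arm, cams gives the robot as it stands.
- The arm moves only by the tool carry_out, never from a script. Its argument "moves" is a list of rows, each a list of 7 numbers: the gripper's target within -1 to 1 (shut at 1, half-way at 0, fully open at -1), then the shift along the tool's x, y, z in cm, then the turn, a rotation vector about the tool's x, y, z in degrees. In form: [[jaw, tx, ty, tz, wx, wy, wz], ...]. A call has 1 to 10 rows; each row shifts and turns the commanded pose from where the row before left it, along the tool's axes as they then stand; what a row does not reach is not made up. A row lasts 1/10 s, in which the tool goes at most 50 mm and 8.59 degrees, less where a joint would pass 70% of its speed; a pose out of reach is approached as far as the arm can. A call with a gripper value outside its range is refused whole. The fingers move at their own pace and stop on an object; "force" is the grip in N (left out, the last holds). Time passes only in rows, so rows that do not move let the fingers close. It gives the time, the measured TCP pose, the force, the opening and the grip force at its end, in the units of the state.
- arm.observe(): the state, without advancing time (a new reading comes with each control period).
- cams.grab_frame(name): name is "side" or "top" or "wrist"; returns (picture, depth): 420x560x3 uint8, red, green, blue; 420x560 float32, mm along the optical axis (not along the pixel's ray), 0 where there is no reading.
- cams.camera_params(name): a dict with "fx", "fy", "cx", "cy" (pixels), "view" (4x4, takes a point from world to camera coordinates); the wrist camera has in their place "mount" (4x4, takes a point from camera to tool coordinates, whose origin is the TCP and whose axes are the flange's). Camera axes: x right, y up, looking along -z (the intrinsics and any distortion apply to the point x, -y, -z); pixel columns grow to the right and rows downward; lengths in mm; the calibration is good to about 2 mm. A picture is of the moment at which its call begins: read the wrist's pose just before it. camera_params takes no time and is no camera call.
- arm.sign_off(): hands the job in; it is judged then, once.
The state is a dict: "clock": time; "joints": joint angles; "joint_vel": joint speeds; "effort": joint torques, N m; "ee_pos": TCP position; "ee_rot": TCP orientation; "ft_force": force on the tool from outside, world axes, zero at the start; "torque": the same for the moment, N m; "gripper_width": opening from 0.0 (shut) to 1.0 (fully open); "finger_force": force on a finger pad.
Only numpy, scipy, OpenCV 4.12 (cv2) and the standard library are available. Lean on these libraries where they do the work, as an engineer would, in place of code of your own. Each camera call takes 0.05 s, during which the arm holds its last target. There are 200 camera calls.

## Working session

There is one attempt and no reset: what is moved stays moved. The work goes in short steps, Python scripts to look and compute and a tool call to move; the robot and the scene stay as the last step left them, time stands still between calls to the robot, and variables do not carry over. Pictures are saved under pics/ and viewed, at most 10 in all, crops included, and the job is handed in when it is done.

Besides the shell and the picture viewer there is one more tool, called after "Call:" as a command line: name --pt "numbers of a row" for each row, then --argument value for the rest. carry_out: Moves the arm, as the interface text tells. Its arguments: {"type":"object","properties":{"moves":{"type":"array"},"force":{"type":"number"}},"required":["moves"]}

```bash
mkdir -p pics; python3 - <<'E'
from station import arm, cams
import cv2, numpy as np
for n in("top","side"):
    p,d=cams.grab_frame(n); cv2.imwrite(f"pics/{n}0.png",p[:,:,::-1]); np.savez(f"{n}0.npz",p=p,d=d)
    print(n,{k:np.round(v,3).tolist() for k,v in cams.camera_params(n).items()},(d>0).mean())
s=arm.observe(); print(s["clock"],s["ee_pos"],np.round(s["ee_rot"],3).tolist(),s["ft_force"])
E
```

```text
top {'fx': 456.582, 'fy': 456.582, 'cx': 277.731, 'cy': 210.983, 'view': [[-0.029, -0.999, -0.024, 4.065], [0.988, -0.032, 0.15, -573.747], [-0.15, -0.02, 0.988, -1096.833], [0.0, 0.0, 0.0, 1.0]]} 0.9960544217687075
side {'fx': 489.863, 'fy': 489.863, 'cx': 284.461, 'cy': 208.335, 'view': [[0.998, -0.065, -0.008, -548.764], [0.049, 0.653, 0.756, -55.804], [-0.043, -0.754, 0.655, -1101.719], [0.0, 0.0, 0.0, 1.0]]} 0.9959098639455782
0.1 [ 181.18780681 -545.1369296   255.4401171 ] [[0.949, 0.315, -0.0], [0.315, -0.949, 0.002], [0.0, -0.002, -1.0]] [-0.89174474 -0.26951749  0.7508195 ]
```

View pics/top0.png

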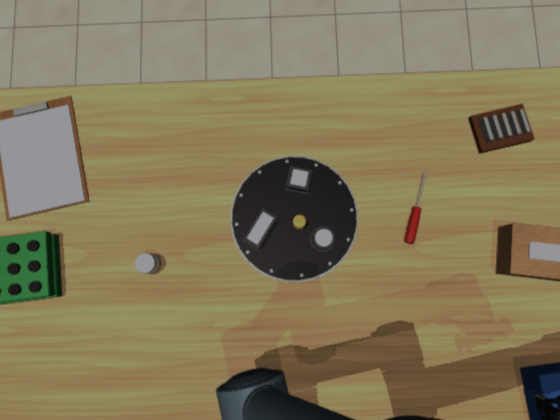

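View pics/side0.png

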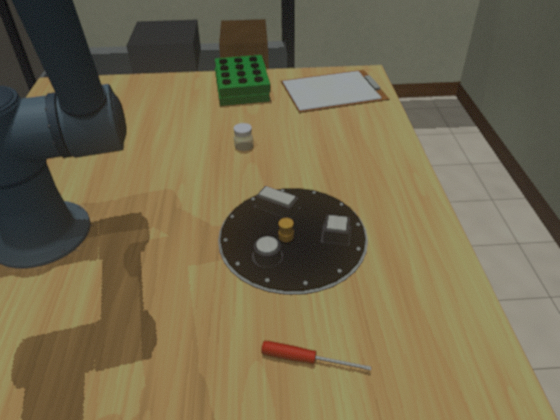

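The top view shows round at (323,238), square at (299,178), long at (261,229) and the barrel at (299,221). In the side view, round is at (267,246), square at (337,224) and long at (277,198). Next I'll measure the bright tops in both views.

```bash
cat > h.py <<'E'
from station import arm, cams
import cv2, numpy as np
def ray(n,uv):
    c=cams.camera_params(n); V=c["view"]; R=V[:3,:3]; o=-R.T@V[:3,3]
    return o, R.T@np.array([(uv[0]-c["cx"])/c["fx"],-(uv[1]-c["cy"])/c["fy"],-1])
def onz(n,uv,z):
    o,d=ray(n,uv); return o+d*(z-o[2])/d[2]
E
python3 - <<'E'
from h import *
seeds=dict(top=dict(round=(323,238),square=(299,178),long=(261,229),barrel=(299,221)),side=dict(round=(267,246),square=(337,224),long=(277,198),barrel=(286,223)))
for n in seeds:
    f=np.load(n+"0.npz"); p,d=f["p"],f["d"]; hsv=cv2.cvtColor(p,cv2.COLOR_RGB2HSV)
    for k,(u,v) in seeds[n].items():
        m=((hsv[...,2]>90)&(hsv[...,1]>100)) if k=="barrel" else ((hsv[...,2]>115)&(hsv[...,1]<70))
        _,L=cv2.connectedComponents(m.astype(np.uint8)); b=L==L[v,u]
        ys,xs=np.nonzero(b); c=(xs.mean(),ys.mean())
        o,r=ray(n,c); P=o+r*np.median(d[b])
        z=54 if k=="barrel" else 51.3
        cnt=max(cv2.findContours(b.astype(np.uint8),0,1)[0],key=cv2.contourArea)
        W=np.array([onz(n,q,z)[:2] for q in cnt[:,0,:]],np.float32); R=cv2.minAreaRect(W)
        print(n,k,b.sum(),p[v,u],np.round(c,1),"plane",onz(n,c,z).round(1),"depth",P.round(1),"rect",np.round(R[0],1),np.round(R[1],1),round(R[2],1))
f=np.load("top0.npz");hsv=cv2.cvtColor(f["p"],cv2.COLOR_RGB2HSV)
E
```

```text
top round 231 [148 149 152] [323.2 237.1] plane [ 504.1 -123.3   51.3] depth [ 504.  -123.2   52.3] rect [ 504.3 -122.8] [39.2 39.5] 87.7
top square 227 [147 148 152] [298.7 177.3] plane [655.9 -68.6  51.3] depth [655.9 -68.6  51.3] rect [655.9 -68.4] [37.9 38.2] 76.8
top long 383 [147 149 151] [259.7 227.7] plane [532.2  32.   51.3] depth [532.1  31.9  51.8] rect [532.4  31.9] [30.7 76.2] 57.2
top barrel 145 [147 138  73] [298.8 221.2] plane [544.8 -64.9  54. ] depth [544.8 -64.9  53.6] rect [544.1 -65.3] [29.5 32.3] 88.1
side round 244 [143 145 138] [266.5 244. ] plane [ 505.8 -122.8   51.3] depth [ 505.8 -122.2   50.7] rect [ 505.7 -122.5] [40.4 38.9] 87.0
side square 227 [143 144 137] [336.8 222.3] plane [657.8 -68.7  51.3] depth [658.  -67.9  50.6] rect [657.7 -68.4] [39.2 38.3] 76.2
side long 304 [142 143 136] [276.5 194.7] plane [534.3  33.9  51.3] depth [534.3  33.9  51.3] rect [534.3  34.7] [33.3 78.2] 56.5
side barrel 133 [146 116  54] [285.6 222.8] plane [548.6 -65.   54. ] depth [548.6 -63.9  52.9] rect [548.4 -65.5] [31.4 31.9] 85.8
```

Both views agree to about 2 mm, and the heights and sizes match the given ones. Averaged targets are round (505,-123), square (657,-68.5) and long (533,33), with the long axis at about -33°. I'll shut the jaws and travel high.

Call:
carry_out --pt "1 4 -2.7 0 0 0 0" --pt "1 4 -2.7 0 0 0 0" --pt "1 4 -2.7 0 0 0 0" --pt "1 4 -2.7 0 0 0 0" --pt "1 4 -2.7 0 0 0 0" --pt "1 4 -2.7 0 0 0 0" --pt "1 4 -2.7 0 0 0 0" --pt "1 4 -2.7 0 0 0 0" --pt "1 4 -2.7 0 0 0 0" --pt "1 4 -2.7 0 0 0 0" --force 30

```text
clock: 1.1
ee_pos: [476.4, -161.5, 256.0]
ee_rot: [[0.949, 0.315, -0.0], [0.315, -0.949, -0.0], [-0.0, -0.0, -1.0]]
ft_force: [0.5, -0.5, -0.2]
gripper_width: -0.002
finger_force: 0.0
```

Call:
carry_out --pt "1 0 0 0 0 0 -8" --pt "1 0 0 0 0 0 -8" --pt "1 0 0 0 0 0 -8" --pt "1 0 0 0 0 0 -8" --pt "1 0 0 0 0 0 -8" --pt "1 0 0 0 0 0 -8" --pt "1 0 0 0 0 0 -8" --pt "1 0 0 0 0 0 -2" --pt "1 0 0 0 0 0 0" --pt "1 0 0 0 0 0 0"

```text
clock: 2.1
ee_pos: [475.6, -163.2, 256.0]
ee_rot: [[0.236, 0.972, -0.001], [0.972, -0.236, 0.0], [0.0, -0.001, -1.0]]
ft_force: [0.1, 0.5, -0.2]
gripper_width: -0.004
finger_force: 0.0
```

```bash
cat >> h.py <<'E'
T=dict(round=(505,-123),square=(657,-68.5),long=(533.3,33))
def todo(k):
    S=[arm.observe()]; s=S[0]; R=s["ee_rot"]; p=s["ee_pos"]
    print(s["clock"],p.round(1),"yaw y",np.degrees(np.arctan2(R[1,1],R[0,1])).round(1),"tilt",R[:,2].round(4),"F",s["ft_force"].round(2),"w",s["gripper_width"],"tool shift cm",(R.T@(np.array([*T[k],p[2]])-p)/10).round(2),s["joints"].round(2))
E
python3 -c "
from h import *
todo('round')"
```

```text
2.1 [ 475.6 -163.2  256. ] yaw y -13.7 tilt [-6.e-04  2.e-04 -1.e+00] F [ 0.14  0.53 -0.18] w -0.004088896906310912 tool shift cm [ 4.6   1.91 -0.  ] [-0.46  0.23 -0.12  1.22 -0.    1.35]
```

Call:
carry_out --pt "1 2.3 0.95 0 0 0 0" --pt "1 2.3 0.95 0 0 0 0" --pt "1 0 0 4 0 0 0" --pt "1 0 0 4 0 0 0" --pt "1 0 0 4 0 0 0" --pt "1 0 0 3 0 0 0" --pt "1 0 0 1 0 0 0" --pt "1 0 0 0.5 0 0 0" --pt "1 0 0 0 0 0 0" --pt "1 0 0 0 0 0 0"

```text
clock: 3.1
ee_pos: [506.5, -123.7, 92.9]
ee_rot: [[0.236, 0.972, 0.003], [0.972, -0.236, -0.001], [-0.0, 0.003, -1.0]]
ft_force: [0.3, -0.2, 0.4]
gripper_width: 0.003
finger_force: 0.0
```

```bash
python3 - <<'E'
from h import *
todo('round')
p,d=cams.grab_frame("side"); cv2.imwrite("pics/side1.png",cv2.resize(p[150:300,190:390],None,fx=4,fy=4)[:,:,::-1])
E
```

```text
3.1 [ 506.5 -123.7   92.9] yaw y -13.6 tilt [ 0.0028 -0.0012 -1.    ] F [ 0.29 -0.18  0.4 ] w 0.0027583772300622867 tool shift cm [ 0.03 -0.16 -0.  ] [-0.36  0.38 -0.36  0.83 -0.    1.45]
```

View pics/side1.png

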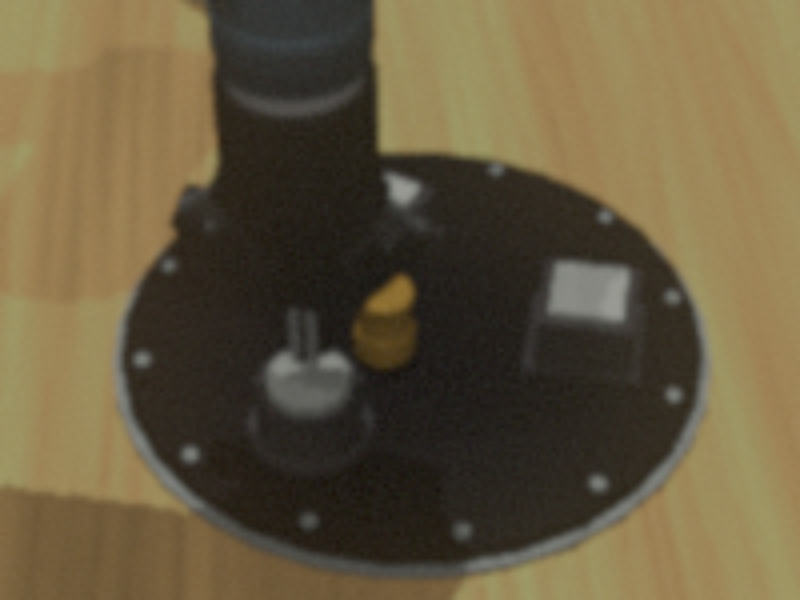

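The crop shows the shut fingertips just above the round top, at crop (303,355), with the disc centred at about (309,375). Now I'll go down slowly and watch the force.

Call:
carry_out --pt "1 0 0 0.5 0 0 0" --pt "1 0 0 0.4 0 0 0" --pt "1 0 0 0.1 0 0 0" --pt "1 0 0 0.1 0 0 0" --pt "1 0 0 0 0 0 0" --pt "1 0 0 0 0 0 0"

```text
clock: 3.75
ee_pos: [505.1, -123.1, 80.3]
ee_rot: [[0.236, 0.972, -0.0], [0.972, -0.236, -0.0], [-0.0, 0.0, -1.0]]
ft_force: [-0.1, -0.0, -0.8]
gripper_width: 0.001
finger_force: 0.0
```

Call:
carry_out --pt "1 0 0 0.1 0 0 0" --pt "1 0 0 0.1 0 0 0" --pt "1 0 0 0 0 0 0"

```text
clock: 4.05
ee_pos: [505.0, -123.1, 78.2]
ee_rot: [[0.236, 0.972, -0.0], [0.972, -0.236, -0.0], [-0.0, -0.0, -1.0]]
ft_force: [0.6, -0.7, -0.7]
gripper_width: -0.002
finger_force: 0.0
```

Call:
carry_out --pt "1 0 0 0.1 0 0 0" --pt "1 0 0 0.1 0 0 0" --pt "1 0 0 0 0 0 0"

```text
clock: 4.35
ee_pos: [505.1, -123.1, 76.2]
ee_rot: [[0.235, 0.972, -0.0], [0.972, -0.235, -0.0], [-0.0, 0.0, -1.0]]
ft_force: [0.0, 0.6, 0.2]
gripper_width: -0.0
finger_force: 0.0
```

Call:
carry_out --pt "1 0 0 0.1 0 0 0" --pt "1 0 0 0 0 0 0"

```text
clock: 4.55
ee_pos: [505.1, -123.1, 75.3]
ee_rot: [[0.235, 0.972, 0.0], [0.972, -0.235, -0.0], [-0.0, 0.0, -1.0]]
ft_force: [0.6, -0.2, 1.4]
gripper_width: -0.002
finger_force: 0.4
```

Call:
carry_out --pt "1 0 0 0.1 0 0 0" --pt "1 0 0 0 0 0 0"

```text
clock: 4.75
ee_pos: [505.1, -123.1, 74.3]
ee_rot: [[0.235, 0.972, 0.0], [0.972, -0.235, -0.0], [-0.0, 0.0, -1.0]]
ft_force: [-0.4, 0.7, 1.6]
gripper_width: -0.002
finger_force: 0.8
```

Call:
carry_out --pt "1 0 0 0.1 0 0 0" --pt "1 0 0 0 0 0 0"

```text
clock: 4.95
ee_pos: [505.1, -123.1, 73.3]
ee_rot: [[0.235, 0.972, 0.0], [0.972, -0.235, -0.0], [-0.0, 0.0, -1.0]]
ft_force: [-0.1, 0.5, 2.6]
gripper_width: 0.003
finger_force: 1.0
```

Call:
carry_out --pt "1 0 0 0.1 0 0 0" --pt "1 0 0 0 0 0 0"

```text
clock: 5.15
ee_pos: [505.1, -123.2, 72.3]
ee_rot: [[0.236, 0.972, 0.0], [0.972, -0.236, -0.0], [-0.0, 0.0, -1.0]]
ft_force: [-1.0, 0.4, 3.0]
gripper_width: 0.002
finger_force: 1.2
```

Call:
carry_out --pt "1 0 0 0.1 0 0 0" --pt "1 0 0 0.1 0 0 0" --pt "1 0 0 0 0 0 0" --pt "1 0 0 0 0 0 0"

```text
clock: 5.55
ee_pos: [505.1, -123.2, 70.2]
ee_rot: [[0.235, 0.972, 0.0], [0.972, -0.235, -0.0], [-0.0, 0.0, -1.0]]
ft_force: [0.0, 0.7, 3.4]
gripper_width: -0.001
finger_force: 1.3
```

Call:
carry_out --pt "1 0 0 0.05 0 0 0" --pt "1 0 0 0 0 0 0" --pt "1 0 0 0 0 0 0"

```text
clock: 5.85
ee_pos: [505.1, -123.2, 69.8]
ee_rot: [[0.236, 0.972, 0.0], [0.972, -0.236, -0.0], [-0.0, 0.0, -1.0]]
ft_force: [-1.2, 0.1, 4.2]
gripper_width: -0.006
finger_force: 1.9
```

Call:
carry_out --pt "1 0 0 0.07 0 0 0" --pt "1 0 0 0 0 0 0" --pt "1 0 0 0 0 0 0"

```text
clock: 6.15
ee_pos: [505.1, -123.1, 69.1]
ee_rot: [[0.235, 0.972, 0.0], [0.972, -0.235, -0.0], [-0.0, 0.0, -1.0]]
ft_force: [-0.9, -0.2, 4.9]
gripper_width: -0.001
finger_force: 2.1
```

Call:
carry_out --pt "1 0 0 -1 0 0 0" --pt "1 0 0 -3 0 0 0" --pt "1 0 0 -4 0 0 0" --pt "1 0 0 -2 0 0 0" --pt "1 0 0 0 0 0 0" --pt "1 0 0 0 0 0 0"

```text
clock: 6.75
ee_pos: [505.3, -123.2, 169.3]
ee_rot: [[0.236, 0.972, 0.001], [0.972, -0.236, -0.0], [-0.0, 0.001, -1.0]]
ft_force: [0.2, 0.3, -0.8]
gripper_width: -0.0
finger_force: 0.0
```

```bash
cat >> h.py <<'E'
def hts(n="side"):
    p,d=cams.grab_frame(n); d0=np.load(n+"0.npz")["d"]; print(n,end=": ")
    for k in T:
        c=cams.camera_params(n); V=c["view"]; q=V[:3,:3]@[*T[k],46]+V[:3,3]
        u=int(round(c["cx"]-c["fx"]*q[0]/q[2])); v=int(round(c["cy"]+c["fy"]*q[1]/q[2]))
        o,r=ray(n,(u,v)); w=(slice(v-2,v+3),slice(u-3,u+4))
        print(k,(o+r*np.median(d0[w]))[2].round(1),"->",(o+r*np.median(d[w]))[2].round(1),end="; ")
    print()
E
python3 -c "
from h import *
todo('square'); hts('side'); hts('top')"
```

```text
6.75 [ 505.3 -123.2  169.3] yaw y -13.6 tilt [ 8.e-04 -4.e-04 -1.e+00] F [ 0.16  0.31 -0.77] w -0.00014784392852332785 tool shift cm [8.890e+00 1.346e+01 1.000e-02] [-0.36  0.31 -0.25  1.01 -0.    1.45]
side: round 50.6 -> 43.3; square 50.4 -> 50.5; long 51.1 -> 54.0; 
top: round 51.8 -> 656.6; square 51.7 -> 51.4; long 51.8 -> 52.7;
```

Round dropped about 7 mm and is done. Next is square.

Call:
carry_out --pt "1 2.2 3.4 0 0 0 0" --pt "1 2.2 3.4 0 0 0 0" --pt "1 2.2 3.4 0 0 0 0" --pt "1 2.3 3.3 0 0 0 0" --pt "1 0 0 0 0 0 0" --pt "1 0 0 3 0 0 0" --pt "1 0 0 3 0 0 0" --pt "1 0 0 2 0 0 0" --pt "1 0 0 0 0 0 0" --pt "1 0 0 0 0 0 0"

```text
clock: 7.85
ee_pos: [655.8, -68.5, 88.3]
ee_rot: [[0.236, 0.972, -0.003], [0.972, -0.236, 0.0], [-0.0, -0.003, -1.0]]
ft_force: [0.5, -0.5, 0.4]
gripper_width: 0.003
finger_force: 0.0
```

```bash
python3 -c "
from h import *
todo('square')"
```

```text
7.85 [655.8 -68.5  88.3] yaw y -13.6 tilt [-2.8e-03  4.0e-04 -1.0e+00] F [ 0.54 -0.46  0.41] w 0.0026718514969468446 tool shift cm [ 0.03  0.12 -0.  ] [-0.2   0.64  0.06  1.   -0.    1.61]
```

Call:
carry_out --pt "1 0 0 0.5 0 0 0" --pt "1 0 0 0.3 0 0 0" --pt "1 0 0 0.1 0 0 0" --pt "1 0 0 0.1 0 0 0" --pt "1 0 0 0 0 0 0" --pt "1 0 0 0 0 0 0"

```text
clock: 8.45
ee_pos: [657.4, -68.4, 79.3]
ee_rot: [[0.235, 0.972, 0.0], [0.972, -0.235, -0.0], [-0.0, 0.0, -1.0]]
ft_force: [0.4, -1.0, -0.2]
gripper_width: -0.005
finger_force: 0.0
```

Call:
carry_out --pt "1 0 0 0.1 0 0 0" --pt "1 0 0 0.1 0 0 0" --pt "1 0 0 0 0 0 0"

```text
clock: 8.75
ee_pos: [657.1, -68.4, 76.9]
ee_rot: [[0.235, 0.972, -0.0], [0.972, -0.235, -0.0], [-0.0, -0.0, -1.0]]
ft_force: [0.3, -0.2, 0.1]
gripper_width: 0.003
finger_force: 0.0
```

Call:
carry_out --pt "1 0 0 0.1 0 0 0" --pt "1 0 0 0.1 0 0 0" --pt "1 0 0 0 0 0 0"

```text
clock: 9.05
ee_pos: [657.3, -68.4, 75.2]
ee_rot: [[0.235, 0.972, 0.0], [0.972, -0.235, -0.0], [-0.0, 0.0, -1.0]]
ft_force: [-0.2, -0.6, 1.0]
gripper_width: 0.001
finger_force: 0.5
```

Call:
carry_out --pt "1 0 0 0.1 0 0 0" --pt "1 0 0 0.1 0 0 0" --pt "1 0 0 0 0 0 0"

```text
clock: 9.35
ee_pos: [657.3, -68.4, 73.2]
ee_rot: [[0.236, 0.972, 0.0], [0.972, -0.236, -0.0], [-0.0, 0.0, -1.0]]
ft_force: [-0.3, 0.2, 2.6]
gripper_width: 0.007
finger_force: 1.2
```

Same behaviour as round, so the target is about 69.2.

Call:
carry_out --pt "1 0 0 0.1 0 0 0" --pt "1 0 0 0.1 0 0 0" --pt "1 0 0 0 0 0 0"

```text
clock: 9.65
ee_pos: [657.3, -68.4, 71.1]
ee_rot: [[0.235, 0.972, 0.0], [0.972, -0.235, -0.0], [-0.0, 0.0, -1.0]]
ft_force: [-1.6, -0.1, 2.7]
gripper_width: -0.001
finger_force: 1.5
```

Call:
carry_out --pt "1 0 0 0.1 0 0 0" --pt "1 0 0 0.1 0 0 0" --pt "1 0 0 0 0 0 0" --pt "1 0 0 0 0 0 0"

```text
clock: 10.05
ee_pos: [657.3, -68.4, 69.1]
ee_rot: [[0.235, 0.972, 0.0], [0.972, -0.235, -0.0], [-0.0, 0.0, -1.0]]
ft_force: [-0.9, 1.0, 3.8]
gripper_width: 0.001
finger_force: 1.8
```

Call:
carry_out --pt "1 0 0 -1 0 0 0" --pt "1 0 0 -3 0 0 0" --pt "1 0 0 -4 0 0 0" --pt "1 0 0 -2 0 0 -5" --pt "1 0 0 0 0 0 8" --pt "1 0 0 0 0 0 8" --pt "1 0 0 0 0 0 8" --pt "1 0 0 0 0 0 0" --pt "1 0 0 0 0 0 0"

```text
clock: 10.95
ee_pos: [657.2, -68.4, 169.1]
ee_rot: [[0.537, 0.844, -0.0], [0.844, -0.537, -0.0], [-0.0, -0.0, -1.0]]
ft_force: [0.4, -0.2, -1.0]
gripper_width: -0.002
finger_force: 0.0
```

```bash
python3 -c "
from h import *
todo('long'); hts('side'); hts('top')"
```

```text
10.95 [657.2 -68.4 169.1] yaw y -32.5 tilt [-3.e-04 -0.e+00 -1.e+00] F [ 0.39 -0.17 -1.01] w -0.0021984484360907074 tool shift cm [  1.91 -15.89   0.  ] [-0.2   0.59  0.19  1.17 -0.    1.94]
side: round 50.6 -> 43.5; square 50.4 -> 43.5; long 51.1 -> 51.0; 
top: round 51.8 -> 45.9; square 51.7 -> 670.8; long 51.8 -> 679.2;
```

Square dropped about 7 mm. Next is long.

Call:
carry_out --pt "1 0.4 -4 0 0 0 0" --pt "1 0.5 -4 0 0 0 0" --pt "1 0.5 -4 0 0 0 0" --pt "1 0.5 -3.9 0 0 0 0" --pt "1 0 0 0 0 0 0" --pt "1 0 0 3 0 0 0" --pt "1 0 0 3 0 0 0" --pt "1 0 0 2 0 0 0" --pt "1 0 0 0 0 0 0" --pt "1 0 0 0 0 0 0"

```text
clock: 12.05
ee_pos: [533.9, 33.0, 89.3]
ee_rot: [[0.539, 0.842, -0.0], [0.842, -0.539, -0.0], [-0.0, -0.0, -1.0]]
ft_force: [-0.1, 0.4, 0.1]
gripper_width: 0.003
finger_force: 0.0
```

```bash
python3 -c "
from h import *
todo('long')"
```

```text
12.05 [533.9  33.   89.3] yaw y -32.6 tilt [-2.e-04 -2.e-04 -1.e+00] F [-0.13  0.37  0.11] w 0.002949344253561439 tool shift cm [-0.04 -0.05  0.  ] [-0.06  0.41 -0.33  0.84 -0.    2.08]
```

Call:
carry_out --pt "1 0 0 0.5 0 0 0" --pt "1 0 0 0.3 0 0 0" --pt "1 0 0 0.1 0 0 0" --pt "1 0 0 0.1 0 0 0" --pt "1 0 0 0 0 0 0" --pt "1 0 0 0 0 0 0"

```text
clock: 12.65
ee_pos: [533.6, 33.3, 79.2]
ee_rot: [[0.539, 0.842, 0.0], [0.842, -0.539, -0.0], [0.0, 0.0, -1.0]]
ft_force: [-0.7, -0.8, -0.3]
gripper_width: 0.002
finger_force: 0.0
```

Call:
carry_out --pt "1 0 0 0.1 0 0 0" --pt "1 0 0 0.1 0 0 0" --pt "1 0 0 0.1 0 0 0" --pt "1 0 0 0.1 0 0 0" --pt "1 0 0 0 0 0 0"

```text
clock: 13.15
ee_pos: [533.6, 33.3, 75.1]
ee_rot: [[0.539, 0.842, 0.0], [0.842, -0.539, -0.0], [-0.0, 0.0, -1.0]]
ft_force: [0.2, -0.2, 0.5]
gripper_width: 0.002
finger_force: 0.4
```

Call:
carry_out --pt "1 0 0 0.1 0 0 0" --pt "1 0 0 0.1 0 0 0" --pt "1 0 0 0 0 0 0"

```text
clock: 13.45
ee_pos: [533.6, 33.3, 73.0]
ee_rot: [[0.539, 0.842, 0.0], [0.842, -0.539, -0.0], [0.0, 0.0, -1.0]]
ft_force: [-1.5, -0.3, 2.3]
gripper_width: -0.001
finger_force: 0.9
```

Call:
carry_out --pt "1 0 0 0.1 0 0 0" --pt "1 0 0 0.1 0 0 0" --pt "1 0 0 0 0 0 0"

```text
clock: 13.75
ee_pos: [533.6, 33.3, 71.0]
ee_rot: [[0.539, 0.842, 0.0], [0.842, -0.539, -0.0], [-0.0, 0.0, -1.0]]
ft_force: [-0.6, 0.4, 2.4]
gripper_width: 0.001
finger_force: 1.3
```

Call:
carry_out --pt "1 0 0 0.1 0 0 0" --pt "1 0 0 0.1 0 0 0" --pt "1 0 0 0 0 0 0" --pt "1 0 0 0 0 0 0"

```text
clock: 14.15
ee_pos: [533.6, 33.3, 69.0]
ee_rot: [[0.539, 0.842, 0.0], [0.842, -0.539, -0.0], [-0.0, 0.0, -1.0]]
ft_force: [-1.3, -0.4, 3.1]
gripper_width: 0.004
finger_force: 1.6
```

Call:
carry_out --pt "1 0 0 -1 0 0 0" --pt "1 0 0 -3 0 0 0" --pt "1 0 0 -4 0 0 0" --pt "1 0 0 -4 0 0 0" --pt "1 0 0 -4 0 0 0" --pt "1 0 0 0 0 0 0" --pt "1 0 0 0 0 0 0" --pt "1 0 0 0 0 0 0"

```text
clock: 14.95
ee_pos: [532.8, 33.4, 228.1]
ee_rot: [[0.539, 0.842, -0.002], [0.842, -0.539, -0.0], [-0.001, -0.002, -1.0]]
ft_force: [-0.9, -0.5, 0.1]
gripper_width: -0.003
finger_force: 0.0
```

```bash
python3 -c "
from h import *
todo('long'); hts('side'); hts('top')
p,d=cams.grab_frame('side'); cv2.imwrite('pics/side2.png',p[:,:,::-1])"
```

```text
14.95 [532.8  33.4 228.1] yaw y -32.6 tilt [-0.0019 -0.     -1.    ] F [-0.86 -0.49  0.12] w -0.0028032766333499636 tool shift cm [-0.    0.06 -0.  ] [-0.06  0.3  -0.1   1.17 -0.    2.08]
side: round 50.6 -> 42.6; square 50.4 -> 43.3; long 51.1 -> 42.7; 
top: round 51.8 -> 44.8; square 51.7 -> 44.4; long 51.8 -> 693.4;
```

View pics/side2.png

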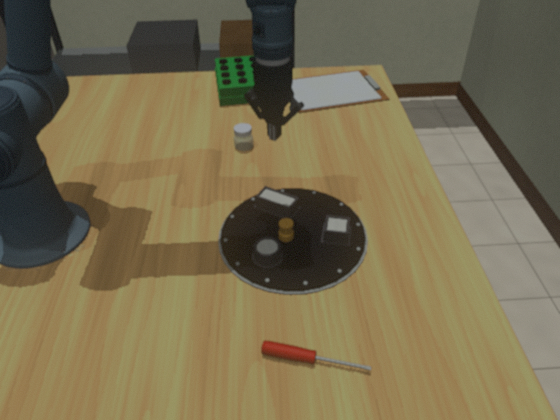

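The picture shows all three carriers down in their nests at (267,247), (337,226) and (277,198). The barrel at (286,230), jar (243,137) and screwdriver (315,357) have not moved, and the arm is clear.

```bash
python3 -c "
from station import arm
print(arm.sign_off())"
```

```text
the job is handed in; nothing more can be done
None
```

I pressed the round, square and long carriers down in that order with peak readings of about 5 N; depth images show each top 7–8 mm lower, at or just below its rim, with the barrel, jar and screwdriver not visibly moved, and the job is handed in (no verdict was returned).

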